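Move the wire basket to the drain stand

ROBOT

A 7-joint arm with a two-finger parallel gripper is mounted at the origin on a cart in front of the work surface, level with it; the furniture and walls round the work are solid. World frame = base frame: x ahead of the robot, y to its left, z up, the work surface at z = 0. Lengths are in m, angles in degrees, forces in N, time in s.
With the tool pointing down it reaches from about 0.425 to 0.875 m from the base axis. Payload 4.7 kg.
Tool frame: the origin (TCP) lies on the front face of the gripper's body, between the roots of the fingers; the fingertips stand 70 mm ahead of it and the grasp point (between the pads) lies 51 mm ahead of it (tip_extent is the distance from the TCP to the fingertips, in m); z points along the fingers, y is the direction in which the jaws open and shut (so a half turn about z gives the same grasp; the last joint's range is limited). The gripper opens to 87 mm and grips with 3 to 60 N. Pads are 19 mm wide; open, the fingers measure 117 mm over their backs; the gripper's body (75 mm by 190 mm) begins 51 mm behind the grasp point.
Start: joints at [75.522, 18.392, -4.016, 83.108, 1.295, 78.541, -3.26], TCP at [0.171, -0.627, 0.292] pointing down, gripper open.
Joint ranges: [-163.93, 163.93], [-17.29, 119.83], [-79.2, 71.16], [3.27, 140.29], [-89.18, 269.18], [5.43, 117.66], [-154.24, 154.24]. Speed limits (degrees/s): [147.25, 147.25, 180, 180, 180, 180, 180].

INTERFACE

Orientations are given as [roll, pitch, yaw] about the fixed x, y, z axes, in that order (R = Rz(yaw) Ry(pitch) Rx(roll)).
In Python, from cell import * gives the robot as it stands.
- The arm moves only by the tool carry_out, never from a script. Its argument "increments" is text: rows parted by semicolons, each of 7 numbers parted by spaces: the opening, from 0 (shut) to 1 (fully open), then the shift along the tool's x, y, z in m, then the turn, a rotation vector about the tool's x, y, z in degrees. A call has 1 to 20 rows; each row shifts and turns the pose as measured when the row begins, along the tool's axes as they then stand; what a row does not reach is not made up. A row lasts 1/8 s, in which the tool goes at most 62.5 mm and 10.7 degrees, less where a joint would pass 70% of its speed; a pose out of reach is approached as far as the arm can. A call is refused whole if a number of a shift passes 0.0625 or a number of a turn 10.7, either way. A call with a gripper value outside its range is refused whole. The fingers move at their own pace and stop on an object; "force" is the grip in N (left out, the last holds). Time passes only in rows, so rows that do not move let the fingers close. It gives the time, the measured TCP pose, the force and the opening at its end, in the units of the state.
- get_obs(): the state, without advancing time (a new reading comes with each control period).
- read_camera(name): name is "side" or "top" or "wrist"; returns a dict with "img" (420x560x3 uint8, blue, green, red), "fx", "fy", "cx", "cy" (pixels), "world_from_camera" (4x4, takes a point from camera to world coordinates). Camera axes: x right, y down, z forward; pixel columns grow to the right and rows downward; lengths in m; the calibration is good to about 2 mm. A picture is of the moment at which its call begins. There is no depth.
- sign_off(): hands the job in, once; it reports no verdict.
Trained networks look in a picture, given as the dict that the camera call returned (one of the last four; its "shot" number tells which), for a name from the list of things; names that differ only in an ending like _2 or _b are one class to them, and where a whole thing is asked for, a point or a joint stands for the part that bears it (a point fixed in the world has none). Each returns a list of dicts, best first, with "confidence" (0 to 1); they miss things now and then, are a little off and sometimes report something else, mostly with a low value. They report only what shows in the picture. A call takes as long as a camera call. They do not tell look-alikes from the thing itself.
- masks_of(target, picture): "pixels" (420x560 bool, what is visible of it) and "bbox" ([left, top, right, bottom] in pixels, round what is visible of it).
The state is a dict: "time_s": time; "qpos": joint angles; "joint_velocities": joint speeds; "effort": joint torques, N m; "tool_pos": TCP position; "tool_rot": TCP orientation; "force": force on the tool from outside, world axes, zero at the start; "wrist_torque": the same for the moment, N m; "grip_width": finger opening in m.
Only numpy, scipy, OpenCV 4.12 (cv2) and the standard library are available. Lean on these libraries where they do the work, as an engineer would, in place of code of your own. Each camera call takes 0.05 s, during which the arm holds its last target.

TASK

A wire basket holding a rubber stopper hangs on one of three fork-hook stands. Lift it off and hang it on the empty stand that has the rimmed drip tray as its foot, then let go. Carry it level, without setting it down or losing the stopper.

Things in the scene. Friction and masses are not known exactly. Their poses are not given: they have to be found in the camera images.
- basket: Wire basket 90 (x) x 110 (y) x 45 mm, 0.3 kg. Origin: middle of the bar (7 mm thick, 100 mm long, along y) at the top of its wire handle, hung level in a stand's fork; z up; x and y as the stand's (see hooks). Rim 85 mm, underside 130 mm below the bar; wires join bar ends and rim. White grip block on the bar's middle, 16 x 16 mm, sides along x and y, from 24 to 60 mm above the bar.
- drain_hook (a point): Where the bar's middle hangs on the target, the stand whose foot is a steel tray 130 x 130 mm with an 18 mm rim. Axes: z up, x from the fork's open tips to the post 88 mm behind. Basket goes on or off in front (-x), bar raised 23 to 65 mm so that it passes over the tips while the prongs pass over the basket's rim; 80 mm in front it is clear. The seat centres the bar in x.
- spare_hook (a point): Same point and axes on the other empty stand (foot a flat plate 175 x 100 mm, as under the basket's first stand): not to be used, keep clear. All 3 stands are fixed, of one shape: bar hangs 180 mm above the bench; post ends 10 mm above bar centre; two 8 mm prongs at y = -20 and +20 mm run under the bar; tips turn up, 28 mm in front of and 19 mm above bar centre.
- stopper: Black rubber stopper, 31 mm across, 26 mm high, loose on the basket's floor; origin at the centre of its underside. It rides along in the basket.
Not all that is in view belongs to the job. Of the things like the stopper, leave any that is brown; of the rest the smaller one is meant.

How it is judged:
By the outcome, as a careful person would: the job done as asked, in the order asked, and still so for the second after the job is handed in, with the robot touching nothing.
It also fails if it takes over 51 s, if anything falls off the work surface, if the arm or the gripper's body presses on something with over 40 N, if the wrist force passes 120 N, or if a joint passes its speed limit or range.

## Working session

There is one attempt and no reset: what is moved stays moved. The work goes in short steps, Python scripts to look and compute and a tool call to move; the robot and the scene stay as the last step left them, time stands still between calls to the robot, and variables do not carry over. Pictures are saved under pics/ and viewed, and the job is handed in when it is done.

Besides the shell and the picture viewer there is one more tool, called after "Emit:" in YAML: its name, and indented under it one key for each argument. carry_out: Moves the arm, as the interface text tells. Its arguments: {"type":"object","properties":{"increments":{"type":"string"},"force":{"type":"number"}},"required":["increments"]}

```bash
ls; mkdir -p pics; python3 - <<'E'
from cell import *
import cv2,numpy as np
o=get_obs(); print({k:np.round(v,3).tolist() for k,v in o.items()})
for n in ["side","top","wrist"]:
    p=read_camera(n); cv2.imwrite(f"pics/{n}0.png",p["img"]); print(n,p["shot"],p["fx"],p["cx"],p["cy"],np.round(p["world_from_camera"],3).tolist())
    for t in ["basket","drain_hook","spare_hook","stopper"]:
        for m in masks_of(t,p): print(t,round(m["confidence"],2),m["bbox"],m["pixels"].sum())
print(get_obs()["time_s"])
E
```

```text
pics
{'time_s': 0.0, 'qpos': [75.521, 18.439, -4.018, 83.175, 1.295, 78.541, -3.261], 'joint_velocities': [0.079, -0.062, 0.062, -0.005, 0.14, -0.025, -0.054], 'effort': [0.0, -49.129, -0.404, -31.253, -0.064, 0.044, 0.0], 'tool_pos': [0.171, -0.627, 0.291], 'tool_rot': [-179.89, 0.005, 15.29], 'force': [-0.52, -0.576, 0.835], 'wrist_torque': [0.021, -0.038, -0.012], 'grip_width': 0.087}
side 1 478.09773367084017 272.08233490345697 211.7731860336372 [[0.956, -0.186, 0.229, 0.265], [-0.295, -0.588, 0.753, -0.765], [-0.005, -0.787, -0.616, 0.744], [0.0, 0.0, 0.0, 1.0]]
basket 0.74 [286.3, 167.3, 343.5, 265.1] 2002
drain_hook 0.8 [318.7, 234.3, 438.7, 369.6] 6684
spare_hook 0.57 [248.8, 123.0, 325.4, 213.9] 1797
stopper 0.7 [244.4, 281.3, 264.8, 303.4] 427
stopper 0.55 [306.9, 225.0, 320.4, 242.2] 171
stopper 0.43 [266.1, 216.0, 277.2, 234.7] 159
top 2 398.6400692661497 282.0446907082307 208.14743690916643 [[-0.002, -0.986, 0.167, 0.328], [-1.0, -0.001, -0.017, -0.027], [0.017, -0.167, -0.986, 1.097], [0.0, 0.0, 0.0, 1.0]]
basket 0.86 [263.9, 161.6, 307.1, 200.6] 723
drain_hook 0.73 [328.8, 120.0, 386.3, 202.6] 3367
spare_hook 0.94 [164.4, 132.1, 213.2, 210.3] 2468
stopper 0.58 [299.1, 231.1, 316.5, 251.5] 189
stopper 0.56 [234.1, 202.4, 242.6, 211.7] 85
wrist 3 323.836462830717 274.3762892780193 209.96760223753887 [[0.263, -0.92, -0.289, 0.25], [-0.965, -0.251, -0.08, -0.606], [0.001, 0.3, -0.954, 0.386], [0.0, 0.0, 0.0, 1.0]]
0.75
```

View pics/side0.png

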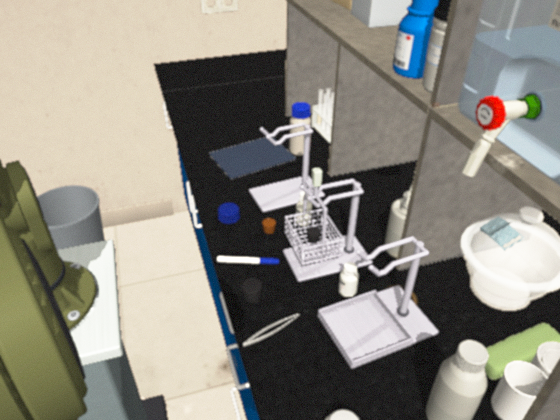

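View pics/top0.png

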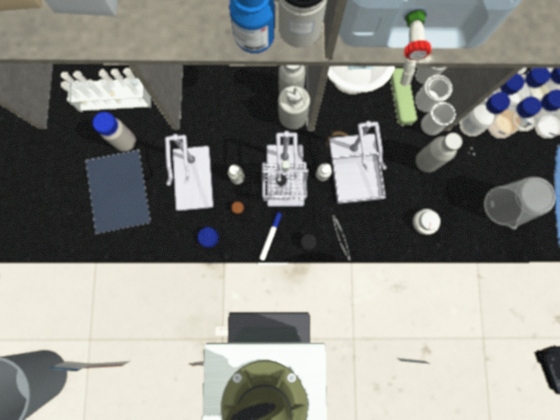

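```bash
python3 - <<'E'
import cv2
a=cv2.imread("pics/side0.png")[110:380,220:460]; cv2.imwrite("pics/side0c.png",cv2.resize(a,None,fx=2.2,fy=2.2,interpolation=2))
a=cv2.imread("pics/top0.png")[100:270,150:400]; cv2.imwrite("pics/top0c.png",cv2.resize(a,None,fx=3.2,fy=3.2,interpolation=2))
E
```

```text
(no output)
```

View pics/side0c.png

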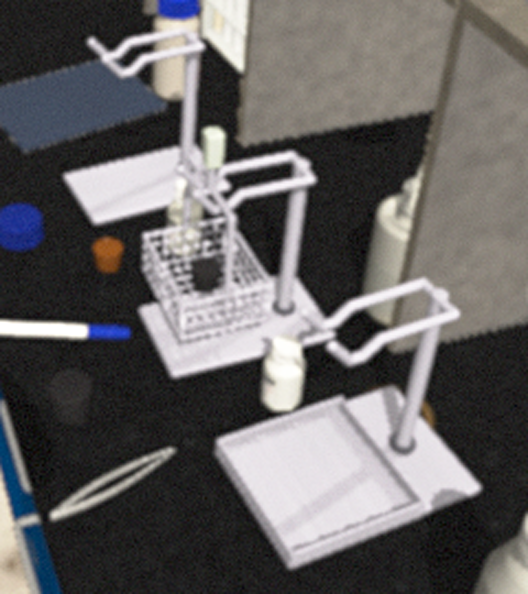

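View pics/top0c.png

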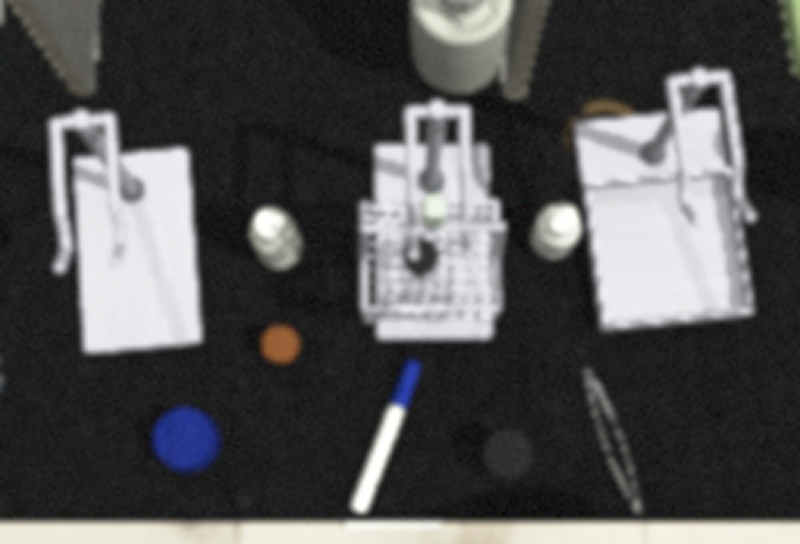

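```bash
python3 - <<'E'
import cv2
def c(n,x0,y0,x1,y1,f,o):
    a=cv2.imread(f"pics/{n}0.png")[y0:y1,x0:x1]; a=cv2.resize(a,None,fx=f,fy=f,interpolation=2)
    for x in range((x0+9)//10*10,x1,10): cv2.putText(a,str(x),(int((x+.5-x0)*f)-12,8),0,.35,(0,255,255),1); cv2.line(a,(int((x+.5-x0)*f),10),(int((x+.5-x0)*f),a.shape[0]),(0,160,160),1)
    for y in range((y0+9)//10*10,y1,10): cv2.putText(a,str(y),(0,int((y+.5-y0)*f)),0,.35,(0,255,255),1); cv2.line(a,(22,int((y+.5-y0)*f)),(a.shape[1],int((y+.5-y0)*f)),(0,160,160),1)
    cv2.imwrite(f"pics/{o}.png",a)
c("side",310,225,440,370,4,"s_t"); c("side",275,160,375,280,4.9,"s_b"); c("top",255,125,395,215,5.6,"t_tb")
E
```

```text
(no output)
```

View pics/s_t.png

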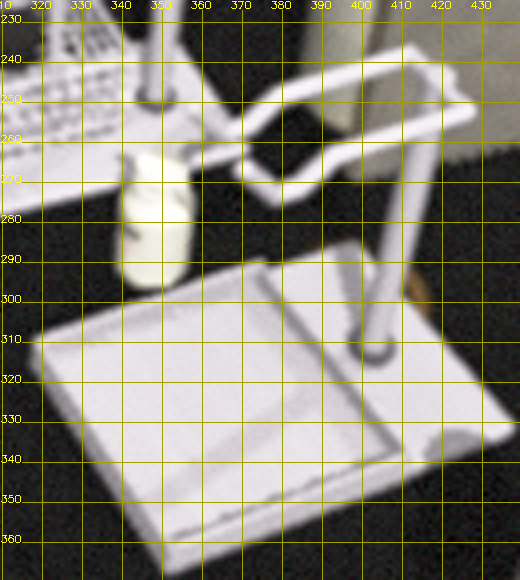

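View pics/s_b.png

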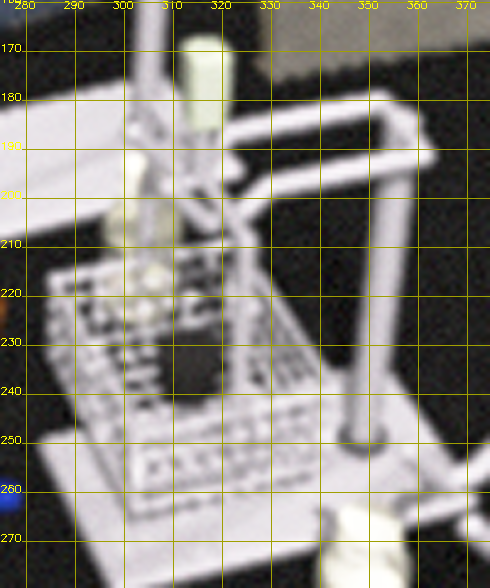

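View pics/t_tb.png

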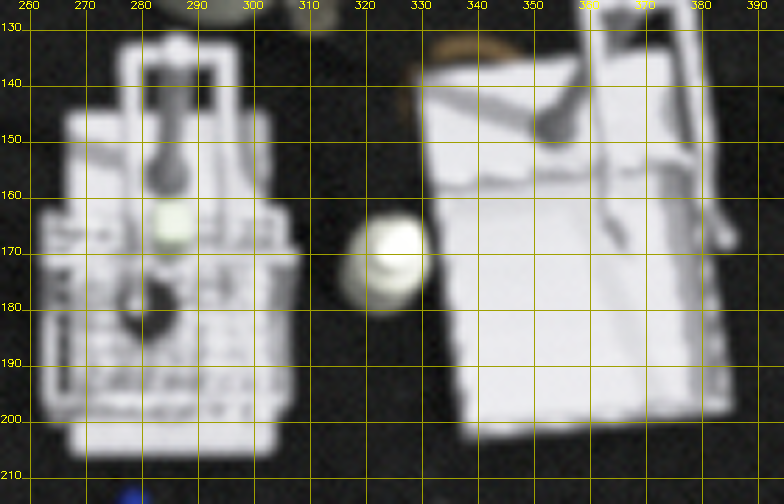

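```bash
cat > h.py <<'E'
import numpy as np, cv2
from scipy.optimize import least_squares
CAM={}
def proj(p,P):
    T=np.linalg.inv(p["world_from_camera"]); X=(np.atleast_2d(P)@T[:3,:3].T)+T[:3,3]
    return np.c_[p["fx"]*X[:,0]/X[:,2]+p["cx"],p["fy"]*X[:,1]/X[:,2]+p["cy"]]
def ray(p,uv,z):
    d=np.array([(uv[0]-p["cx"])/p["fx"],(uv[1]-p["cy"])/p["fy"],1]); T=p["world_from_camera"]; d=T[:3,:3]@d; o=T[:3,3]
    return o+d*(z-o[2])/d[2]
def w(v,P):
    c,s=np.cos(v[2]),np.sin(v[2]); P=np.atleast_2d(P); return np.c_[v[0]+c*P[:,0]-s*P[:,1],v[1]+s*P[:,0]+c*P[:,1],P[:,2]]
def fit(items):
    f=lambda v:np.concatenate([(proj(p,w(v,P))-uv).ravel() for p,P,uv in items])
    r=least_squares(f,[.65,0,0],loss="soft_l1"); return r.x,r.fun
E
python3 - <<'E'
from cell import *
from h import *
s=read_camera("side"); t=read_camera("top")
base=[.088,0,.004]; L=[-.028,.02,.199]; R=[-.028,-.02,.199]
v,f=fit([(s,[base,L,R],[[404,311],[369,257],[370,267]]),(t,[base,L,R],[[353.5,147],[366,168],[384.5,168]])])
print("target",v[:2],np.degrees(v[2])); print(f.reshape(-1,2).round(1).tolist())
for uv in [(338,202),(385,198),(331,137)]: print(ray(t,uv,.018))
blk=[0,0,.24]
v2,f=fit([(s,[base,[0,0,.24]],[[350,249.5],[317.5,170]]),(t,[base,[0,0,.24]],[[284.5,156],[285.5,164]])])
print("src",v2[:2],np.degrees(v2[2])); print(f.reshape(-1,2).round(1).tolist())
for uv in [(267,205),(303,205),(266,145)]: print(ray(t,uv,.005))
for vv in (v,v2):
  print(proj(s,w(vv,[[.088,.02,.1725],[.088,-.02,.1725],[0,0,.18]])).round(1).tolist(),proj(t,w(vv,[[.088,.02,.1725],[.088,-.02,.1725],[0,0,.18]])).round(1).tolist())
# spare, bottles
print("spare tips",ray(t,(188,178),.199),ray(t,(169,183.5),.199))
print("bottles")
for uv in [(324,170),(236,173)]: print(ray(t,uv,.05))
E
```

```text
target [ 0.60371908 -0.2597336 ] 6.083667120501815
[[-0.1, 2.9], [-10.8, -6.4], [1.2, -1.0], [-0.2, -0.1], [1.8, 0.7], [0.2, -1.0]]
[ 0.52821097 -0.20015046  0.018     ]
[ 0.53962719 -0.33091431  0.018     ]
[ 0.7156805  -0.18499906  0.018     ]
src [ 0.57490851 -0.04992903] -1.434324474010323
[[-1.2, 1.9], [0.4, -0.3], [-0.4, 0.3], [0.0, -0.9]]
[ 0.52190483 -0.00412468  0.005     ]
[ 0.52200919 -0.10431499  0.005     ]
[ 6.95725371e-01 -5.11088524e-04  5.00000000e-03]
[[412.8, 243.9], [426.9, 258.1], [377.5, 261.8]] [[358.5, 125.8], [374.6, 124.2], [372.5, 158.7]]
[[352.6, 185.5], [360.5, 196.4], [316.2, 195.0]] [[277.4, 135.5], [293.9, 136.0], [284.9, 170.1]]
spare tips [0.55054626 0.17400919 0.199     ] [0.53746854 0.21701204 0.199     ]
bottles
[ 0.61050473 -0.15919631  0.05      ]
[0.60154693 0.07891822 0.05      ]
```

Emit:
carry_out:
  increments: "1 0.02 0 -0.045 0 0 8; 1 0.02 0 -0.045 0 0 8; 1 0.029 -0.041 0 0 0 0; 1 0.029 -0.041 0 0 0 0; 1 0.029 -0.041 0 0 0 0; 1 0.029 -0.041 0 0 0 0; 1 0.029 -0.041 0 0 0 0; 1 0.029 -0.041 0 0 0 0"

```text
time_s: 1.85
tool_pos: [0.3932, -0.3742, 0.3846]
tool_rot: [179.9, -0.0, -1.9]
force: [-0.5, 0.1, 1.0]
grip_width: 0.0873
```

Emit:
carry_out:
  increments: "1 0.019 -0.041 0 0 0 0; 1 0.019 -0.041 0 0 0 0; 1 0.019 -0.041 0 0 0 0; 1 0.019 -0.041 0 0 0 0; 1 0.019 -0.041 0 0 0 0; 1 0.019 -0.041 0 0 0 0; 1 0.019 -0.041 0 0 0 0; 1 0.01 -0.03 0 0 0 0; 1 0 0 0 0 0 0; 1 0 0 0 0 0 0"

```text
time_s: 3.1
tool_pos: [0.5513, -0.0462, 0.3857]
tool_rot: [179.8, -0.3, -1.4]
force: [-0.4, -0.7, 0.4]
grip_width: 0.0871
```

```bash
python3 - <<'E'
from cell import *
from h import *
o=get_obs(); print(o["tool_pos"],o["tool_rot"],o["qpos"])
p=read_camera("wrist"); a=p["img"]; cv2.imwrite("pics/w1.png",a)
c=cv2.resize(a,None,fx=1.4,fy=1.4,interpolation=2)
for x in range(0,560,40): cv2.line(c,(int(x*1.4),0),(int(x*1.4),588),(0,160,160),1); cv2.putText(c,str(x),(int(x*1.4),10),0,.35,(0,255,255),1)
for y in range(0,420,40): cv2.line(c,(0,int(y*1.4)),(784,int(y*1.4)),(0,160,160),1); cv2.putText(c,str(y),(0,int(y*1.4)),0,.35,(0,255,255),1)
cv2.imwrite("pics/w1g.png",c)
for t in ["basket","stopper"]:
    for m in masks_of(t,p): print(t,m["confidence"],m["bbox"])
v=[.575,-.05,0]
print(proj(p,w(v,[[0,0,.24],[0,0,.18],[-.028,.02,.199],[-.028,-.02,.199],[0,.05,.18],[0,-.05,.18],[.088,0,.19]])).round(0).tolist())
E
```

```text
[ 0.55128498 -0.04623841  0.38574207] [179.75178574  -0.28774668  -1.40134923] [ 32.06866021   6.62613891 -32.92470991  87.65330064   3.86153714
  86.50625531 -92.3006039 ]
basket 0.66 [223.3, 119.6, 335.6, 202.7]
stopper 0.93 [265.2, 147.9, 283.1, 171.0]
stopper 0.67 [178.4, 188.9, 201.5, 211.5]
stopper 0.57 [308.8, 241.1, 336.9, 271.8]
[[277.0, 189.0], [276.0, 174.0], [255.0, 209.0], [299.0, 208.0], [223.0, 175.0], [329.0, 172.0], [273.0, 71.0]]
```

View pics/w1g.png

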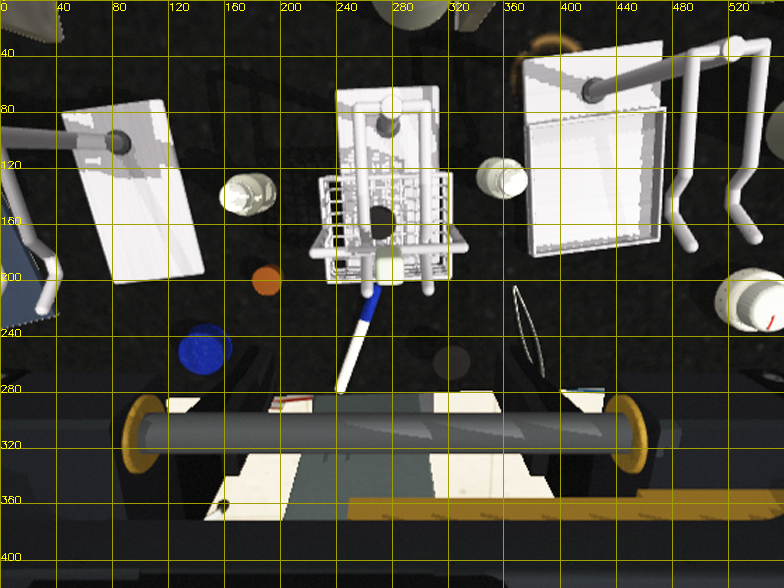

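```bash
python3 - <<'E'
import cv2
a=cv2.imread("pics/w1.png")
def c(x0,y0,x1,y1,f,o):
    b=cv2.resize(a[y0:y1,x0:x1],None,fx=f,fy=f,interpolation=2)
    for x in range((x0+9)//10*10,x1,10): cv2.putText(b,str(x),(int((x+.5-x0)*f)-12,8),0,.35,(0,255,255),1); cv2.line(b,(int((x+.5-x0)*f),10),(int((x+.5-x0)*f),b.shape[0]),(0,160,160),1)
    for y in range((y0+9)//10*10,y1,10): cv2.putText(b,str(y),(0,int((y+.5-y0)*f)),0,.35,(0,255,255),1); cv2.line(b,(22,int((y+.5-y0)*f)),(b.shape[1],int((y+.5-y0)*f)),(0,160,160),1)
    cv2.imwrite(f"pics/{o}.png",b)
c(215,55,340,220,3.6,"w1b"); c(370,20,555,190,3.5,"w1t")
E
```

```text
(no output)
```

View pics/w1b.png

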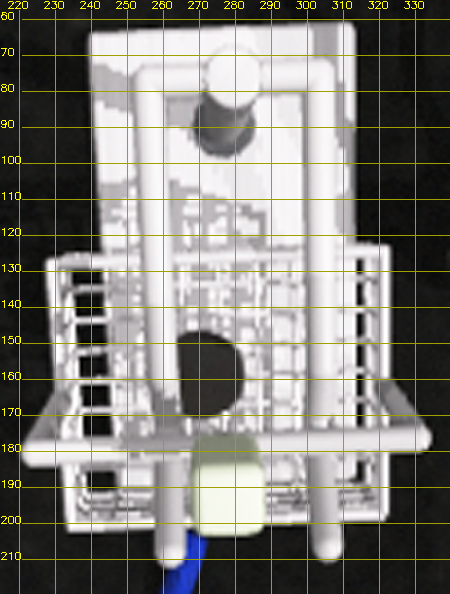

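View pics/w1t.png

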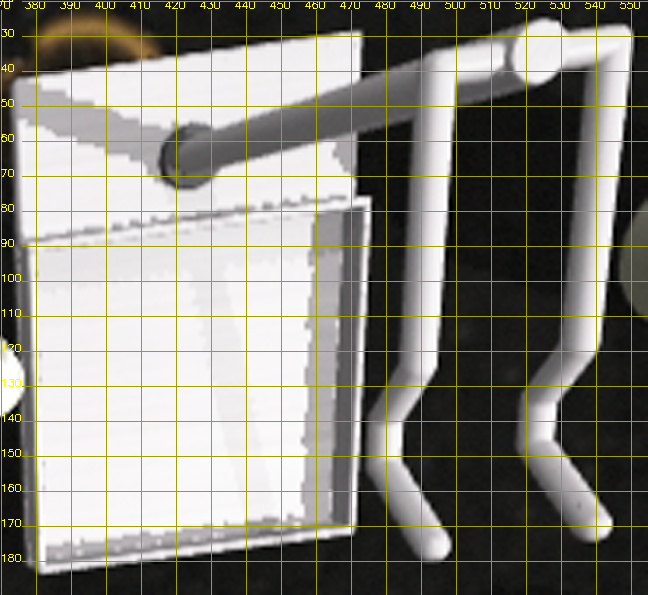

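```bash
python3 - <<'E'
from cell import *
from h import *
p=read_camera("wrist"); s=read_camera("side"); t=read_camera("top")
base=[.088,0,.005]; top=[.088,0,.19]; L=[-.028,.02,.199]; R=[-.028,-.02,.199]
def sh(n,it):
    v,f=fit(it); print(n,v[:2].round(4),np.degrees(v[2]).round(2)); print(f.reshape(-1,2).round(1).tolist())
h=.5
W=[[262,207],[306,206],[280,75],[277,88]]
sh("src hook w",[(p,[L,R,top,base],np.array(W))])
sh("src hook all",[(p,[L,R,top,base],np.array(W)),(t,[base],[[284.5,156]]),(s,[base],[[350,249]])])
sh("basket w",[(p,[[0,0,.24],[0,.05,.18],[0,-.05,.18]],np.array([[278.5,193.5],[222,178.5],[331.5,177]]))])
sh("basket all",[(p,[[0,0,.24],[0,.05,.18],[0,-.05,.18]],np.array([[278.5,193.5],[222,178.5],[331.5,177]])),(t,[[0,0,.24]],[[285.5,164]]),(s,[[0,0,.24]],[[317.5,170]])])
W=[[494,174],[541,168],[522,34],[424,66]]
sh("tgt w",[(p,[L,R,top,base],np.array(W))])
sh("tgt all",[(p,[L,R,top,base],np.array(W)),(t,[base,L,R],[[353.5,147],[366,168],[384.5,168]]),(s,[base,R],[[404,311],[370,267]])])
print(p["world_from_camera"].round(3)); print(ray(p,(278.5,193.5),.24))
o=get_obs();print(o["tool_pos"],o["tool_rot"])
E
```

```text
src hook w [ 0.5745 -0.0566] 0.51
[[-0.0, 2.2], [0.1, 1.7], [-0.1, -3.7], [0.0, -1.3]]
src hook all [ 0.5751 -0.0566] 0.62
[[-0.0, 1.7], [0.1, 1.1], [-0.3, -4.4], [-0.1, -1.7], [0.9, 0.1], [-0.4, 3.1]]
basket w [ 0.5711 -0.0516] -0.77
[[-0.1, -0.1], [2.1, -0.0], [-1.1, 0.0]]
basket all [ 0.5713 -0.0515] -0.77
[[-0.3, -0.3], [2.0, -0.2], [-1.2, -0.2], [0.7, 0.7], [-1.1, 0.5]]
tgt w [ 0.6001 -0.2604] 6.02
[[0.6, 3.3], [-0.3, 3.3], [0.3, -3.2], [-2.7, -3.1]]
tgt all [ 0.6021 -0.2598] 5.93
[[0.3, 1.0], [-0.5, 1.1], [0.3, -6.1], [-2.8, -4.8], [0.0, 0.4], [1.8, 1.3], [0.2, -0.3], [-0.7, 2.9], [0.2, -0.7]]
[[-0.026 -0.955 -0.295  0.632]
 [-1.     0.027  0.003 -0.049]
 [ 0.005  0.295 -0.956  0.48 ]
 [ 0.     0.     0.     1.   ]]
[ 0.5710554  -0.05171881  0.24      ]
[ 0.551264   -0.04638789  0.38585073] [179.77507021  -0.30496679  -1.45770755]
```

Emit:
carry_out:
  increments: "1 0.0201 0.005 0.02 0.2 -0.3 -0.8; 1 0 0 0.03 0 0 0; 1 0 0 0.03 0 0 0; 1 0 0 0.02 0 0 0; 1 0 0 0 0 0 0"

```text
time_s: 4.03
tool_pos: [0.572, -0.0557, 0.2841]
tool_rot: [179.9, -0.1, -1.0]
force: [-0.1, -0.3, -0.4]
grip_width: 0.0872
```

```bash
python3 - <<'E'
from cell import *
from h import *
o=get_obs(); print(o["tool_pos"],o["tool_rot"])
p=read_camera("wrist"); cv2.imwrite("pics/w2.png",p["img"])
p=read_camera("side"); cv2.imwrite("pics/s2.png",cv2.resize(p["img"][80:300,220:460],None,fx=2.5,fy=2.5,interpolation=2))
E
```

```text
[ 0.57195735 -0.05574673  0.28406694] [ 1.79899795e+02 -1.05360754e-01 -9.50275293e-01]
```

View pics/w2.png

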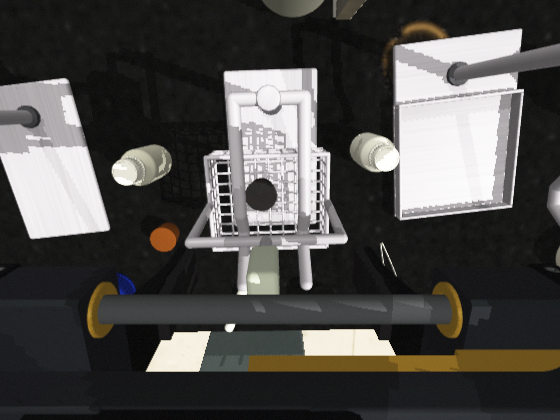

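View pics/s2.png

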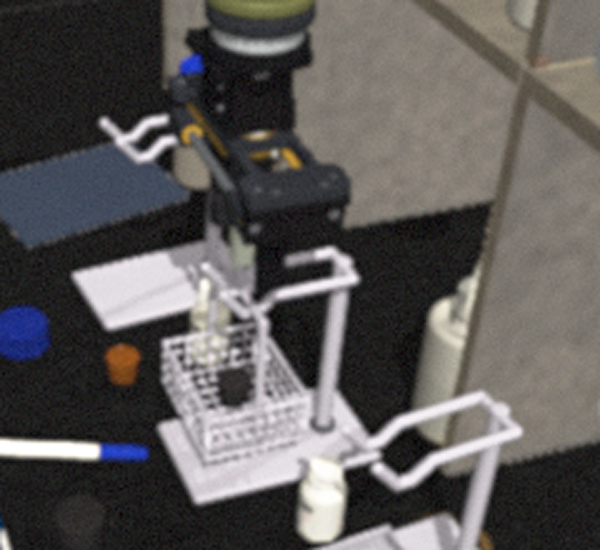

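Emit:
carry_out:
  increments: "1 0 -0.0045 0.009 0 0 0; 1 0 0 0 0 0 0"

```text
time_s: 4.38
tool_pos: [0.574, -0.0508, 0.2786]
tool_rot: [179.9, -0.5, -1.0]
force: [-0.3, 0.3, 0.0]
grip_width: 0.0871
```

```bash
python3 - <<'E'
from cell import *
from h import *
o=get_obs(); print(o["tool_pos"],o["tool_rot"])
p=read_camera("wrist"); cv2.imwrite("pics/w3.png",p["img"][180:340])
T=p["world_from_camera"]
# block lower front/top edges at expected place
tp=np.array(o["tool_pos"])
print(proj(p,[[tp[0],tp[1],.24],[tp[0],tp[1],.204]]).round(1).tolist())
E
```

```text
[ 0.57402521 -0.05077012  0.27864135] [179.85296789  -0.50100375  -0.95813047]
[[272.7, 292.1], [272.8, 258.5]]
```

View pics/w3.png

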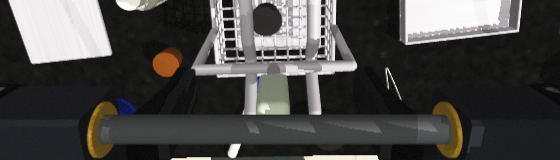

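Emit:
carry_out:
  increments: "1 -0.002 0 0.003 0 -0.5 0; 0 0 0 0 0 0 0; 0 0 0 0 0 0 0; 0 0 0 0 0 0 0; 0 0 0 0 0 0 0"
  force: 12

```text
time_s: 5.05
tool_pos: [0.5727, -0.0511, 0.277]
tool_rot: [179.8, -0.1, -1.0]
force: [-0.2, 0.3, -0.2]
grip_width: 0.0549
```

Emit:
carry_out:
  increments: "0 0 0 0 0 0 0; 0 0 0 0 0 0 0; 0 0 0 0 0 0 0; 0 0 0 0 0 0 0; 0 0 0 0 0 0 0; 0 0 0 0 0 0 0"
  force: 12

```text
time_s: 5.8
tool_pos: [0.5728, -0.0506, 0.277]
tool_rot: [179.9, -0.1, -1.0]
force: [0.9, 0.8, 0.8]
grip_width: 0.0161
```

Emit:
carry_out:
  increments: "0 0 0 0 0 0 0; 0 0 0 -0.008 0 0 0; 0 0 0 -0.01 0 0 0; 0 0 0 -0.01 0 0 0; 0 0 0 -0.01 0 0 0; 0 0 0 -0.008 0 0 0; 0 0 0 0 0 0 0"
  force: 45

```text
time_s: 6.68
tool_pos: [0.5722, -0.0509, 0.3255]
tool_rot: [179.8, -0.0, -1.0]
force: [-1.2, 0.0, -2.7]
grip_width: 0.0159
```

```bash
python3 - <<'E'
from cell import *
from h import *
o=get_obs(); print(o["tool_pos"],o["tool_rot"],o["force"])
p=read_camera("wrist"); cv2.imwrite("pics/w4.png",p["img"])
p=read_camera("side"); cv2.imwrite("pics/s4.png",cv2.resize(p["img"][80:300,220:460],None,fx=2.5,fy=2.5,interpolation=2))
E
```

```text
[ 0.57217482 -0.05091593  0.32552948] [ 1.79836130e+02 -3.38268761e-02 -9.79979662e-01] [-1.23014905  0.02446689 -2.69645034]
```

View pics/w4.png

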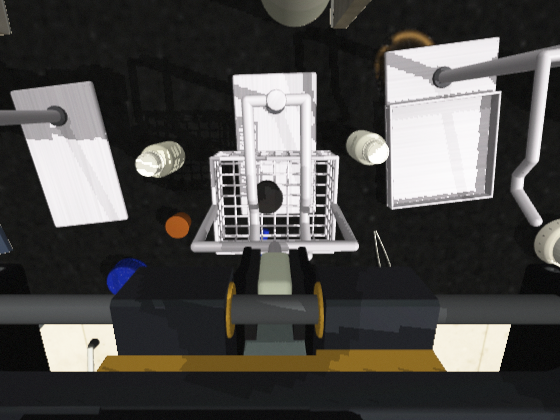

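View pics/s4.png

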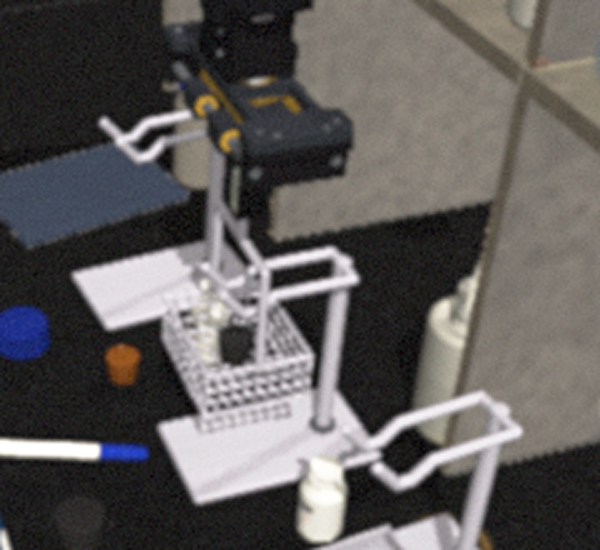

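Emit:
carry_out:
  increments: "0 -0.005 0 0 0.1 0 0; 0 -0.009 0 0 0 0 0; 0 -0.012 0 0 0 0 0; 0 -0.014 0 0 0 0 0; 0 -0.014 0 0 0 0 0; 0 -0.014 0 0 0 0 0; 0 -0.012 0 0 0 0 0; 0 -0.009 0 0 0 0 0; 0 -0.005 0 0 0 0 0; 0 0 0 0 0 0 0"

```text
time_s: 8.02
tool_pos: [0.4696, -0.0491, 0.3241]
tool_rot: [179.9, 0.2, -1.0]
force: [-0.4, -0.2, -3.3]
grip_width: 0.0157
```

```bash
python3 - <<'E'
from cell import *
from h import *
o=get_obs(); print(o["tool_pos"],o["tool_rot"],o["force"])
p=read_camera("wrist"); cv2.imwrite("pics/w5.png",p["img"])
p=read_camera("side"); cv2.imwrite("pics/s5.png",cv2.resize(p["img"][80:300,220:460],None,fx=2.5,fy=2.5,interpolation=2))
E
```

```text
[ 0.4695625  -0.04906726  0.32411359] [ 1.79883345e+02  1.53968486e-01 -9.95266656e-01] [-0.42780285 -0.16218167 -3.34576314]
```

View pics/s5.png

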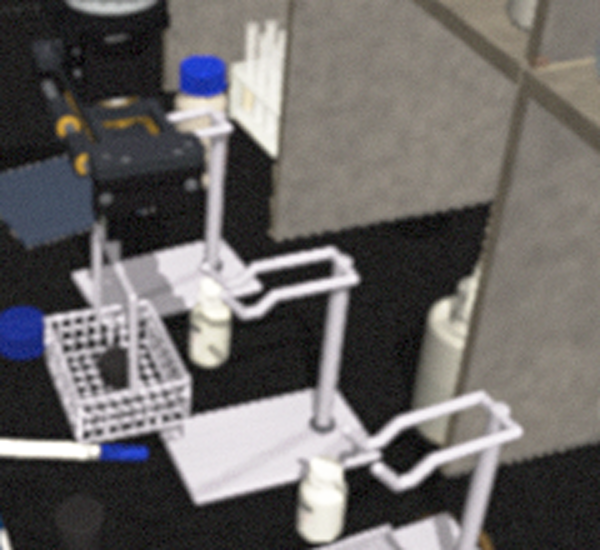

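View pics/w5.png

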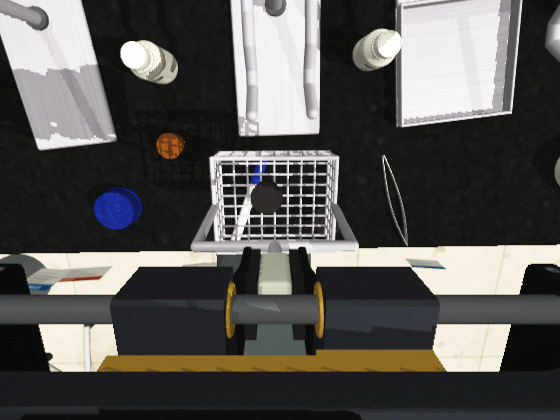

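Emit:
carry_out:
  increments: "0 0.002 0.005 0 0 0 0; 0 0.002 0.01 0 0 0 0; 0 0.002 0.014 0 0 0 0; 0 0.002 0.016 0 0 0 0; 0 0.002 0.016 0 0 0 0; 0 0.002 0.016 0 0 0 0; 0 0.002 0.016 0 0 0 0; 0 0.002 0.016 0 0 0 0; 0 0.002 0.016 0 0 0 0; 0 0.002 0.016 0 0 0 0; 0 0.002 0.016 0 0 0 0; 0 0.002 0.016 0 0 0 0; 0 0.002 0.016 0 0 0 0; 0 0.002 0.014 0 0 0 0; 0 0.002 0.01 0 0 0 0; 0 0.001 0.005 0 0 0 0; 0 0 0 0 0 0 0"

```text
time_s: 10.25
tool_pos: [0.4995, -0.2853, 0.323]
tool_rot: [180.0, 0.2, -1.1]
force: [-0.1, -0.4, -2.5]
grip_width: 0.0155
```

Emit:
carry_out:
  increments: "0 0 -0.005 0 0 0 -2; 0 0 -0.005 -0.001 0 0 -2.5; 0 0 -0.004 -0.001 0 0 -2.5; 0 0 0 0 0 0 0; 0 0 0 0 0 0 0"

```text
time_s: 10.88
tool_pos: [0.4999, -0.2664, 0.3256]
tool_rot: [-179.9, 0.2, 6.6]
force: [-0.4, -0.4, -2.3]
grip_width: 0.0154
```

```bash
python3 - <<'E'
from cell import *
from h import *
o=get_obs(); print(o["tool_pos"],o["tool_rot"],o["force"],o["qpos"])
p=read_camera("wrist"); f=1.4;c=cv2.resize(p["img"],None,fx=f,fy=f,interpolation=2)
for x in range(0,560,20): cv2.line(c,(int(x*1.4),0),(int(x*1.4),588),(0,160,160),1); cv2.putText(c,str(x),(int(x*1.4),10),0,.3,(0,255,255),1)
for y in range(0,420,20): cv2.line(c,(0,int(y*1.4)),(784,int(y*1.4)),(0,160,160),1); cv2.putText(c,str(y),(0,int(y*1.4)),0,.3,(0,255,255),1)
cv2.imwrite("pics/w6.png",c)
v=[.6015,-.26,np.radians(6)]
print(proj(p,w(v,[[-.028,.02,.199],[-.028,-.02,.199],[.088,0,.19],[.088,0,.005]])).round(0).tolist())
p=read_camera("side"); cv2.imwrite("pics/s6.png",cv2.resize(p["img"][140:400,220:460],None,fx=2.2,fy=2.2,interpolation=2))
E
```

```text
[ 0.49989285 -0.26643052  0.32559362] [-179.9311908     0.18075274    6.61739036] [-0.39780723 -0.35650364 -2.2590941 ] [ 45.40478336   8.71658196 -22.36526497  91.67511725   3.38301444
  80.46267518 -60.68219535]
[[251.0, 119.0], [312.0, 120.0], [284.0, -91.0], [280.0, 6.0]]
```

View pics/w6.png

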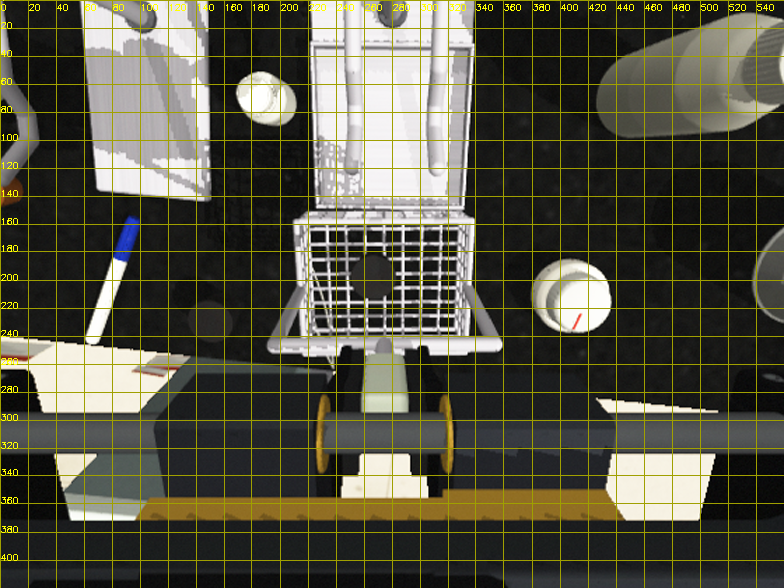

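View pics/s6.png

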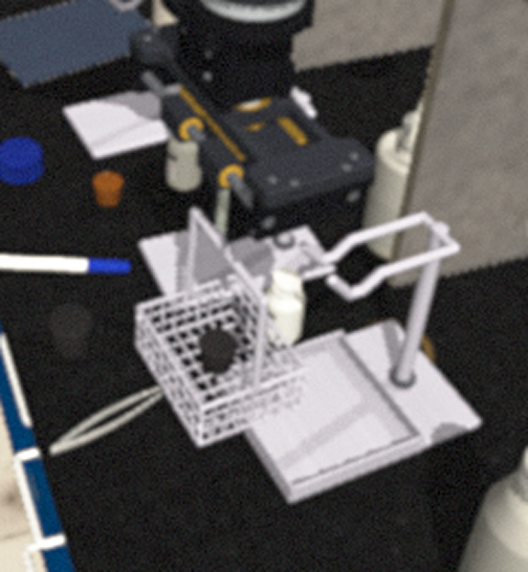

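Emit:
carry_out:
  increments: "0 0.004 0.002 0 0 0 0.3; 0 0.008 0.002 0 0 0 0; 0 0.011 0.001 0 0 0 0; 0 0.012 0 0 0 0 0; 0 0.012 0 0 0 0 0; 0 0.012 0 0 0 0 0; 0 0.011 0 0 0 0 0; 0 0.008 0 0 0 0 0; 0 0.005 0 0 0 0 0; 0 0 0 0 0 0 0"

```text
time_s: 12.22
tool_pos: [0.5898, -0.2622, 0.3242]
tool_rot: [-179.8, 0.2, 6.3]
force: [-0.4, -0.1, -3.9]
grip_width: 0.0155
```

```bash
cat > chk.py <<'E'
import sys
from cell import *
from h import *
k=sys.argv[1]
o=get_obs(); print(o["tool_pos"],o["tool_rot"],o["force"])
a=np.radians(o["tool_rot"][2]); d=np.array([.6015,-.26])-np.array(o["tool_pos"])[:2]
print("to hook in tool xy",d@[np.cos(a),np.sin(a)],d@[np.sin(a),-np.cos(a)])
p=read_camera("wrist"); f=1.4;c=cv2.resize(p["img"],None,fx=f,fy=f,interpolation=2)
cv2.imwrite(f"pics/w{k}.png",c)
p=read_camera("side"); cv2.imwrite(f"pics/s{k}.png",cv2.resize(p["img"][140:400,260:500],None,fx=2.2,fy=2.2,interpolation=2))
E
python3 chk.py 7
```

```text
[ 0.58980672 -0.26216459  0.32422534] [-179.84867373    0.18312391    6.28202668] [-0.39018978 -0.05973563 -3.85648475]
to hook in tool xy 0.01185992329641525 -0.0008720864054564198
```

View pics/w7.png

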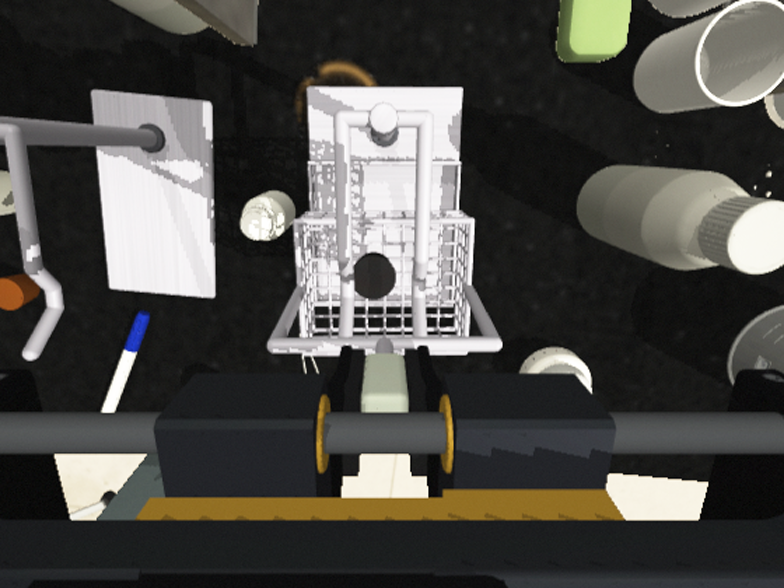

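View pics/s7.png

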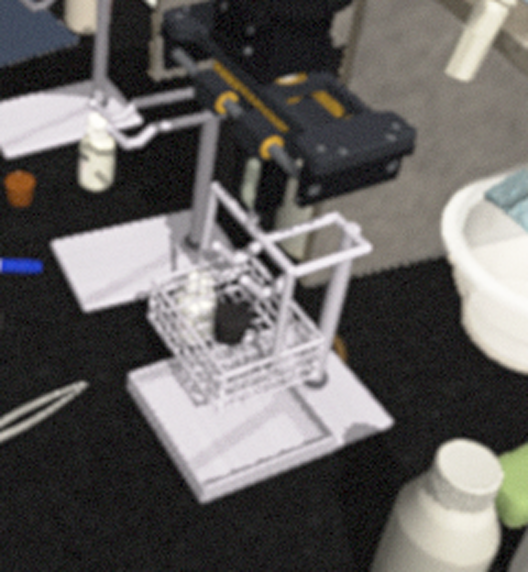

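Emit:
carry_out:
  increments: "0 0.006 -0.0005 0 -0.1 0 0; 0 0.005 0 0 0 0 0; 0 0 0 0 0 0 0; 0 0 0 0.008 0 0 0; 0 0 0 0.009 0 0 0; 0 0 0 0.008 0 0 0; 0 0 0 0 0 0 0"

```text
time_s: 13.2
tool_pos: [0.5997, -0.2612, 0.2969]
tool_rot: [-180.0, 0.3, 6.2]
force: [-0.8, -0.6, -3.5]
grip_width: 0.0157
```

```bash
python3 chk.py 8
```

```text
[ 0.59967882 -0.26119816  0.2969199 ] [-179.97030125    0.29151128    6.17495177] [-0.75777735 -0.6098303  -3.53381155]
to hook in tool xy 0.0019394903062603982 -0.0009953184880181123
```

View pics/w8.png

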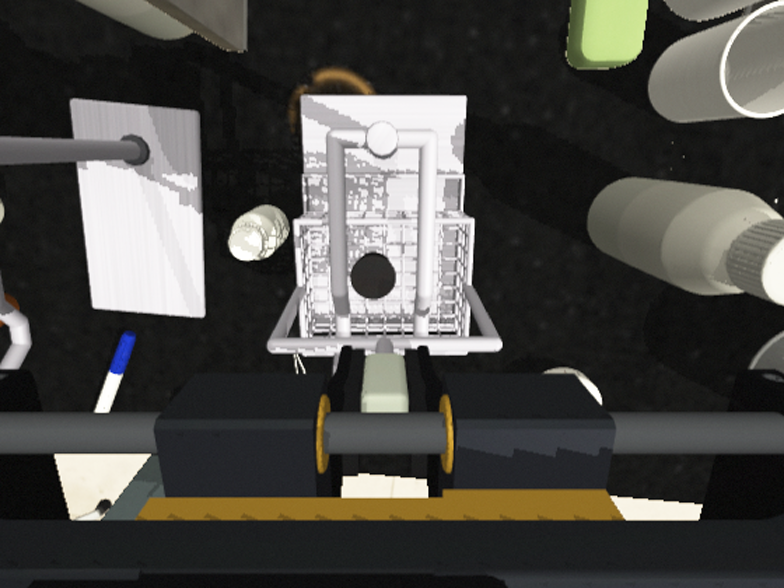

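View pics/s8.png

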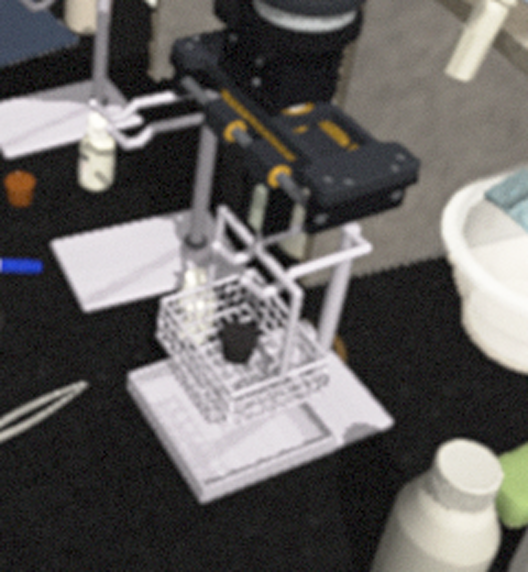

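Emit:
carry_out:
  increments: "0 0.002 -0.0005 0.004 0 -0.3 0; 0 0 0 0.006 0 0 0; 0 0 0 0.005 0 0 0; 0 0 0 0 0 0 0"

```text
time_s: 13.8
tool_pos: [0.6025, -0.2606, 0.2826]
tool_rot: [180.0, 0.5, 6.2]
force: [0.8, -0.6, -3.6]
grip_width: 0.0155
```

Emit:
carry_out:
  increments: "0 0 0 0.003 0 0.4 0; 0 0 0 0.002 0 0 0; 0 0 0 0.001 0 0 0; 0 0 0 0 0 0 0"

```text
time_s: 14.3
tool_pos: [0.6026, -0.2607, 0.2773]
tool_rot: [179.9, -0.0, 6.2]
force: [-1.1, 0.3, -2.7]
grip_width: 0.0153
```

```bash
python3 chk.py 9
```

```text
[ 0.60258466 -0.26068395  0.27725384] [ 1.79913831e+02 -2.89917396e-02  6.17147781e+00] [-1.10347454  0.32498898 -2.67189666]
to hook in tool xy -0.0010048482206024664 -0.0007965934164929637
```

View pics/w9.png

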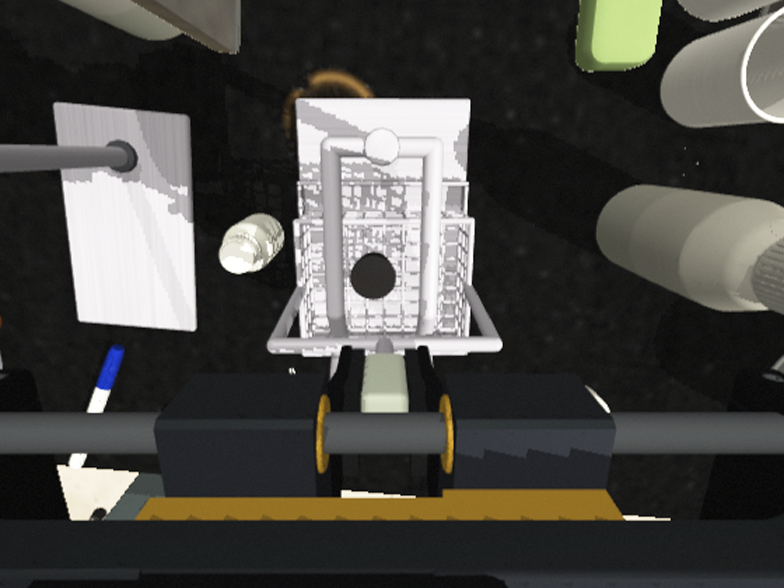

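View pics/s9.png

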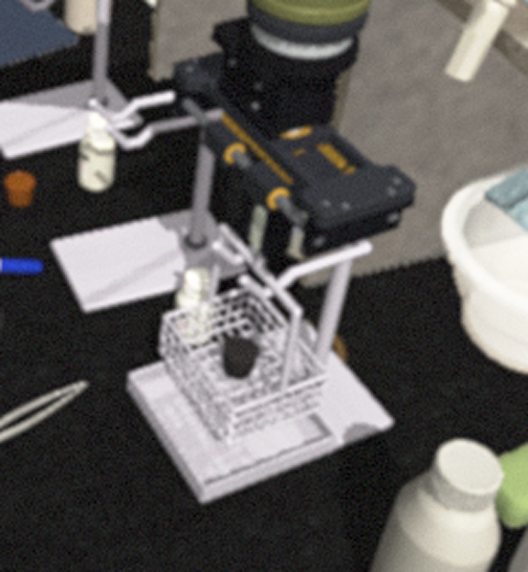

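Emit:
carry_out:
  increments: "0 0 0 0.0015 0 0 0; 0 0 0 0.001 0 0 0; 0 0 0 0 0 0 0"

```text
time_s: 14.78
tool_pos: [0.6026, -0.2606, 0.277]
tool_rot: [179.9, -0.1, 6.2]
force: [-0.8, -1.0, -0.5]
grip_width: 0.0155
```

Emit:
carry_out:
  increments: "0.35 0 0 0.0005 0 0 0; 0.35 0 0 0 0 0 0; 0.35 0 0 0 0 0 0; 0.6 0 0 0 0 0 0; 0.6 0 0 0 0 0 0; 0.6 0 0 0 0 0 0"

```text
time_s: 15.52
tool_pos: [0.6036, -0.261, 0.2758]
tool_rot: [179.8, -0.2, 6.2]
force: [0.1, 0.0, 0.7]
grip_width: 0.0494
```

```bash
python3 chk.py 10; python3 -c "
from cell import *
print(get_obs()['grip_width'])"
```

```text
[ 0.60359718 -0.26098423  0.27580923] [179.80881462  -0.2141517    6.17089305] [0.11427131 0.01295316 0.67566507]
to hook in tool xy -0.001979231143687159 -0.001203957917034653
0.051180547114284644
```

View pics/w10.png

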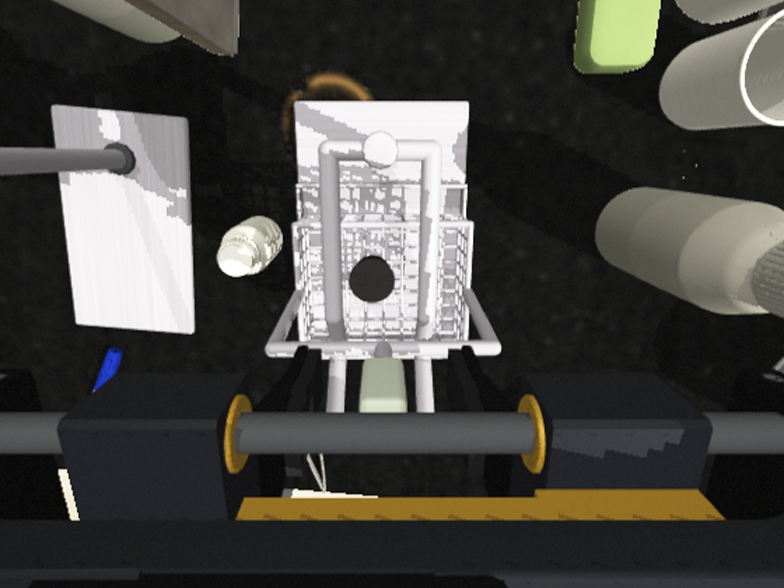

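Basket hangs centred between the prongs. I'll lift straight up and back off, then check.

Emit:
carry_out:
  increments: "0.65 0 0 -0.01 0 0 0; 0.65 0 0 -0.02 0 0 0; 0.65 0 0 -0.03 0 0 0; 0.65 0 0 -0.04 0 0 0; 0.65 -0.02 0 -0.02 0 0 0; 0.65 -0.03 0 0 0 0 0; 0.65 0 0 0 0 0 0; 0.65 0 0 0 0 0 0; 0.65 0 0 0 0 0 0; 0.65 0 0 0 0 0 0"

```text
time_s: 16.88
tool_pos: [0.5545, -0.2647, 0.4046]
tool_rot: [179.7, -0.5, 6.3]
force: [0.4, 0.8, 0.3]
grip_width: 0.0566
```

```bash
python3 chk.py 11; python3 - <<'E'
from cell import *
from h import *
p=read_camera("wrist"); 
v=[.6015,-.26,np.radians(6)]
print(proj(p,w(v,[[0,.05,.18],[0,-.05,.18],[0,0,.24]])).round(1).tolist())
E
```

```text
[ 0.55446584 -0.26471166  0.40458021] [179.72043897  -0.52462349   6.34469434] [0.42760468 0.75104091 0.28330846]
to hook in tool xy 0.04726676081240823 0.0005149250816490651
[[221.5, 146.6], [324.4, 147.1], [273.1, 154.8]]
```

View pics/w11.png

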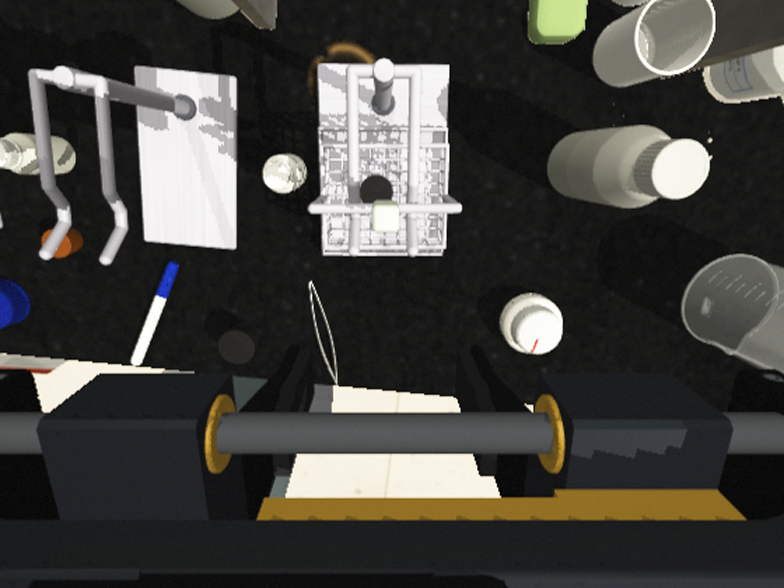

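View pics/s11.png

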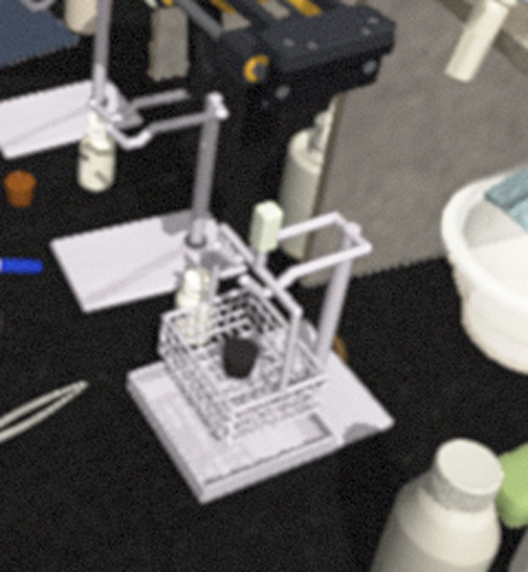

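```bash
python3 -c "
from cell import *
print(sign_off())"
```

```text
the job is handed in; nothing more can be done
None
```

The basket, with the black stopper still in it, now hangs on the drip-tray stand. I lifted it off the middle stand and carried it level about 48 mm above its hanging height. It was then lowered into the fork, released, and the job handed in at about 17 s of the 51 s.

- **Stopper:** three things looked like it. I took the small black one already inside the basket. The brown one and the larger dark one on the bench were left alone.
- **Seating:** the arm stopped going down at the same height it had on the first stand, and the basket's weight came off the wrist. This showed the bar was resting on the prongs.
- **After letting go:** the last wrist and side pictures show the bar level across both prongs, within about 4 pixels (roughly 4 mm) of where I expected it. The gripper was open, about 13 cm above its release height and touching nothing, with wrist force under 1 N.
- **Disagreements:** the side camera misled me on one fork tip, which was pale against a pale plate behind it, and the wrist view settled it. The sideways carry went about 14 mm too far; I corrected it before approaching the stand. The other stands and bottles in view had not moved.

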